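# Move the oiled pot mat with the trowel

## Robot

A 6-joint arm with a two-finger parallel gripper is mounted at the origin on the work surface. World frame = base frame: x ahead of the robot, y to its left, z up, the work surface at z = 0. Lengths are in mm, angles in rad, forces in N, time in s.
With the tool pointing down it reaches from about 275 to 1000 mm from the base axis. Payload 8.4 kg.
Tool frame: the origin (TCP) lies between the finger pads; the fingertips stand r.nose_length ahead of it and the grasp point (between the pads) lies 8 mm behind it (r.nose_length is the distance from the TCP to the fingertips, in mm); y points along the fingers, x is the direction in which the jaws open and shut, and the axes are right-handed (so a half turn about y gives the same grasp; the last joint's range is limited). The gripper opens to 85 mm and grips with 20 to 120 N. Pads are 22 mm wide; open, the fingers measure 114 mm over their backs; the gripper's body (76 mm by 85 mm) begins 54 mm behind the grasp point. The pads swing forward as they close: fully open they stand 13 mm farther back than shut.
Start: joints at [1.325, 0.353, 1.633, -0, 1.155, -0.002], TCP at [150.868, 606.52, 242.281] pointing down, gripper open.
Joint ranges: [-2.63, 2.63], [-0.92, 2.1], [0.06, 2.66], [-1.3, 4.44], [0, 2.69], [-3.02, 3.02]. Speed limits (rad/s): [2.22, 2.22, 2.79, 3.14, 3.14, 3.14].

## Interface

Orientations are given as [roll, pitch, yaw] about the fixed x, y, z axes, in that order (R = Rz(yaw) Ry(pitch) Rx(roll)).
In Python, from rig import r, cams, order gives the robot as it stands. The module is installed in compiled form; this text tells all that it offers.
- The arm moves only by the shell command python3 -m crank 'ROWS' [FORCE]. ROWS is JSON, a list of rows, each a list of 7 numbers: the turn, a rotation vector about the tool's x, y, z in degrees, then the shift along the tool's x, y, z in cm, then the opening, from -1 (shut) to 1 (fully open). A call has exactly 10 rows; each row shifts and turns the pose as measured when the row begins, along the tool's axes as they then stand; what a row does not reach is not made up. A row lasts 1/12 s, in which the tool goes at most 41.7 mm and 7.16 degrees, less where a joint would pass 70% of its speed; a pose out of reach is approached as far as the arm can. A call with a gripper value outside its range is refused whole. The fingers move at their own pace and stop on an object; FORCE is the grip in N (left out, the last holds). Time passes only in rows, so rows that do not move let the fingers close, or fill a call up. It gives the time, the measured TCP pose, the force and the opening at its end, in the units of the state.
- r.sense(): the state, without advancing time (a new reading comes with each control period).
- cams.grab_frame(name): name is "side" or "top" or "wrist"; returns the picture (384x512x3 uint8, blue, green, red); there is no depth.
- cams.camera_info(name): a dict with "intrinsics" (3x3 intrinsics, pixels), "k1" (the pictures are not rectified: a ray, as slopes to the right and down, at radius r is drawn at 1 + k1 r^2 times it, then the intrinsics apply), "view" (4x4, takes a point from world to camera coordinates); the wrist camera has in their place "hand_eye" (4x4, takes a point from camera to tool coordinates, whose origin is the TCP and whose axes are the tool frame's). Camera axes: x right, y up, looking along -z (the intrinsics and any distortion apply to the point x, -y, -z); pixel columns grow to the right and rows downward; lengths in mm; the calibration is good to about 2 mm. A picture is of the moment at which its call begins: read the wrist's pose just before it. camera_info takes no time and is no camera call.
- order.sign_off(): hands the job in, once; it reports no verdict.
The state is a dict: "clock": time; "qpos": joint angles; "qvel": joint speeds; "joint_efforts": joint torques, N m; "eef_pos": TCP position; "tcp_rot": TCP orientation; "contact_force": force on the tool from outside, world axes, zero at the start; "wrist_torque": the same for the moment, N m; "opening": opening from 0.0 (shut) to 1.0 (fully open).
Only numpy, scipy, OpenCV 4.12 (cv2) and the standard library are available. Lean on these libraries where they do the work, as an engineer would, in place of code of your own. Each camera call takes 0.05 s, during which the arm holds its last target.

## Task

Slide the green trowel's blade under the freshly oiled square wooden pot mat, lift the mat off its stand on the blade and set it down square and centred on the empty stand, without the gripper ever touching the mat. Leave the round mat where it is, and when you are done lay the trowel down flat on the ledge and let go.

Things in the scene. Friction and masses are not known exactly. Their poses are not given: they have to be found in the camera images.
- trowel_grip (a point): Green plastic trowel, 80 g, flat on the ledge. Point: mid-handle, 24 mm above the trowel's underside; x towards the blade tip, y across, z up. Handle: bar 90 mm long (along x), 24 wide, 28 high (10 to 38 mm above the underside), its rear heel reaching down to the underside. Blade: flat, 4 thick, 54 wide, bottom level with the underside, from 75 to 165 mm ahead of the point (middle 120 mm ahead).
- mat_center (a point): Square plywood pot mat 110 x 110 x 8 mm, 63 g, lying on one of three identical fixed stands (see the empty stand), centred within 3 mm. Point: its centre, 4 mm above its underside; z up, x along the stand's rails within 3 degrees, away from the robot. The gap under it is 76 mm wide, from 6 to 34 mm above the ledge; a blade can enter it from the robot's side.
- stand_empty_top (a point): The empty one of three identical fixed stands: base board 6 mm thick with two parallel dark wooden rails 110 mm long, tops 34 mm above the ledge, 76 mm apart inside, 116 mm over their outsides; the channel between them is open at both ends. Point: centre of the stand, level with the rail tops, where a mat's underside comes to lie; x along the rails, away from the robot, z up.
- round_mat_center (a point): Round plywood pot mat, 110 mm diameter, 8 mm thick, lying on the third stand; the point is its centre. To be left alone.
Things that resemble listed ones, but are neither listed nor needed, are in the scene too. What is shaped like the part that bears stand_empty_top but blue or pink is not meant.

How it is judged:
By the outcome, as a careful person would: the job done as asked, in the order asked, and still so for the second after the job is handed in, with the robot touching nothing.
It also fails if it takes over 69 s, if anything falls off the work surface, if the arm or the gripper's body presses on something with over 40 N, if the wrist force passes 120 N, or if a joint passes its speed limit or range.

## Working session

There is one attempt and no reset: what is moved stays moved. The work goes in short steps, Python scripts to look and compute and a shell command to move; the robot and the scene stay as the last step left them, time stands still between calls to the robot, and variables do not carry over. Pictures are saved under pics/ and viewed, and the job is handed in when it is done.

```bash
mkdir -p pics
python3 - <<'E'
from rig import r,cams,order
import cv2,numpy as np
s=r.sense();print(s['clock'],s['eef_pos'],s['tcp_rot'],s['opening'],r.nose_length)
for n in ['side','top','wrist']:
    f=cams.grab_frame(n);cv2.imwrite(f'pics/{n}0.png',f);i=cams.camera_info(n);print(n,{k:np.round(v,3).tolist() for k,v in i.items()})
E
```

```text
0.0 [150.7641658  606.07353075 241.56333594] [-1.57078359e+00  1.36950994e-03  1.32698399e+00] 0.9979850380607665 11.0
side {'intrinsics': [[395.317, 0.0, 251.018], [0.0, 395.317, 190.322], [0.0, 0.0, 1.0]], 'k1': -0.081, 'view': [[0.921, -0.39, 0.023, -414.453], [0.205, 0.534, 0.82, -226.026], [-0.332, -0.751, 0.571, -744.023], [0.0, 0.0, 0.0, 1.0]]}
top {'intrinsics': [[449.365, 0.0, 251.334], [0.0, 449.365, 187.566], [0.0, 0.0, 1.0]], 'k1': -0.06, 'view': [[-0.011, -1.0, -0.024, 131.074], [0.985, -0.015, 0.17, -483.968], [-0.17, -0.021, 0.985, -1318.873], [0.0, 0.0, 0.0, 1.0]]}
wrist {'intrinsics': [[268.77, 0.0, 253.755], [0.0, 268.77, 190.494], [0.0, 0.0, 1.0]], 'k1': -0.058, 'hand_eye': [[1.0, 0.001, 0.0, 0.048], [0.0, 0.261, -0.965, -131.325], [-0.001, 0.965, 0.261, 65.275], [0.0, 0.0, 0.0, 1.0]]}
```

View pics/side0.png

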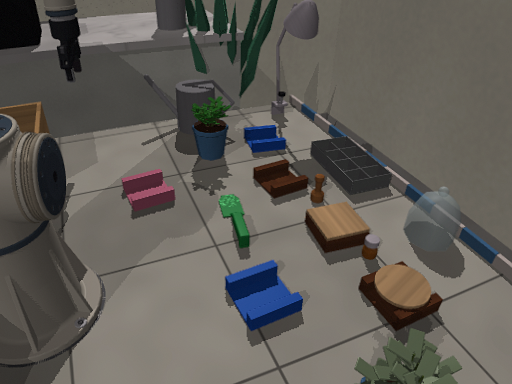

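View pics/top0.png

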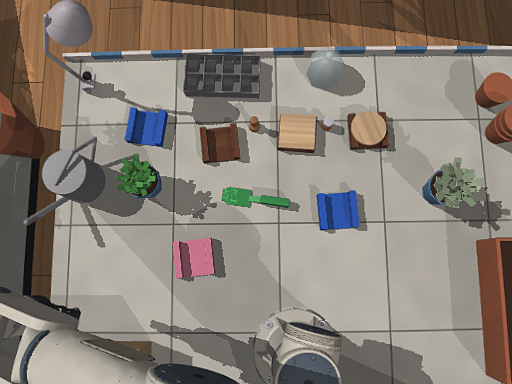

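View pics/wrist0.png

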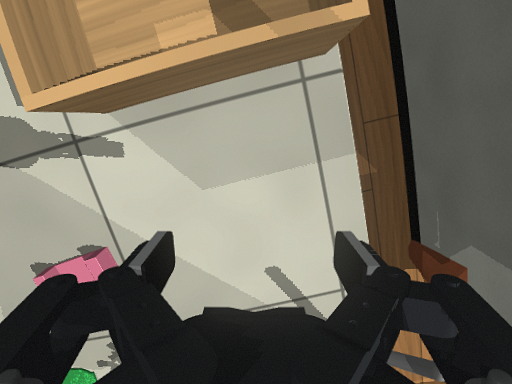

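Top view: the square mat is at about (297,132), the round mat at (368,130), the green trowel at (222-290,198) with its blade to the left. The candidates for the empty stand are brown (220,143), blue (147,127), blue (338,210) and pink (194,258). Only the brown one is dark wood, so I'll confirm it and measure.

```bash
cat > h.py <<'E'
import numpy as np,cv2
from rig import r,cams,order
from scipy.spatial.transform import Rotation as Ro
def cam(name,pose=None):
    i=cams.camera_info(name);K=np.array(i['intrinsics']);
    if name=='wrist':
        he=np.array(i['hand_eye']);T=np.eye(4);T[:3,:3]=Ro.from_euler('xyz',pose[1]).as_matrix();T[:3,3]=pose[0]
        C=T@he
    else: C=np.linalg.inv(np.array(i['view']))
    return K,i['k1'],C
def ray(c,px):
    K,k1,C=c;px=np.atleast_2d(px).astype(float)
    d=np.stack([(px[:,0]-K[0,2])/K[0,0],(px[:,1]-K[1,2])/K[1,1]],1);s=d.copy()
    for _ in range(20): s=d/(1+k1*(s**2).sum(1,keepdims=True))
    v=np.c_[s[:,0],-s[:,1],-np.ones(len(s))]@C[:3,:3].T
    return C[:3,3],v/np.linalg.norm(v,axis=1,keepdims=True)
def plane(c,px,z):
    o,v=ray(c,px);return o+v*((z-o[2])/v[:,2])[:,None]
def proj(c,P):
    K,k1,C=c;P=np.atleast_2d(P);q=(P-C[:3,3])@C[:3,:3];s=np.c_[q[:,0],-q[:,1]]/-q[:,2:3]
    s=s*(1+k1*(s**2).sum(1,keepdims=True));return s*[K[0,0],K[1,1]]+[K[0,2],K[1,2]]
def tri(c1,p1,c2,p2):
    A=np.zeros((3,3));b=np.zeros(3)
    for c,p in((c1,p1),(c2,p2)):
        o,v=ray(c,p);M=np.eye(3)-np.outer(v[0],v[0]);A+=M;b+=M@o
    return np.linalg.solve(A,b)
E
python3 - <<'E'
from h import *
t=cv2.imread('pics/top0.png');s=cv2.imread('pics/side0.png')
a=cv2.resize(t[95:220,190:310],None,fx=5,fy=4.8,interpolation=cv2.INTER_CUBIC)
b=cv2.resize(s[140:260,210:390],None,fx=4.4,fy=4.4,interpolation=cv2.INTER_CUBIC)
cv2.imwrite('pics/ca.png',a);cv2.imwrite('pics/cb.png',b)
T=cam('top');
for n,p,z in [('mat',(297,132),42),('round',(368,128),42),('stand',(220,143),34),('trowel',(255,198),20)]: print(n,plane(T,p,z).round())
h=cv2.cvtColor(t,cv2.COLOR_BGR2HSV)
m=cv2.inRange(h,(45,120,60),(80,255,255));m[:,:200]=0
n,l,st,ce=cv2.connectedComponentsWithStats(m);print(st[1:],ce[1:])
E
```

```text
mat [[658. -18.  42.]]
round [[ 668. -239.   42.]]
stand [[629. 221.  34.]]
trowel [[457. 115.  20.]]
[[222 187  68  21 718]] [[249.39972145 197.82311978]]
```

View pics/ca.png

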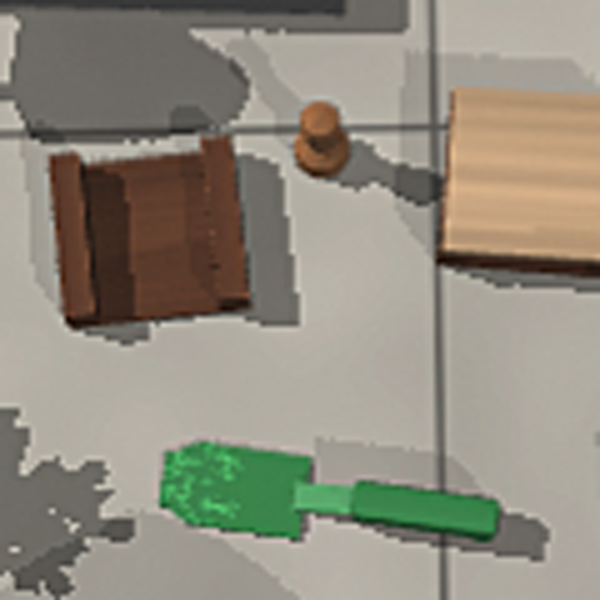

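View pics/cb.png

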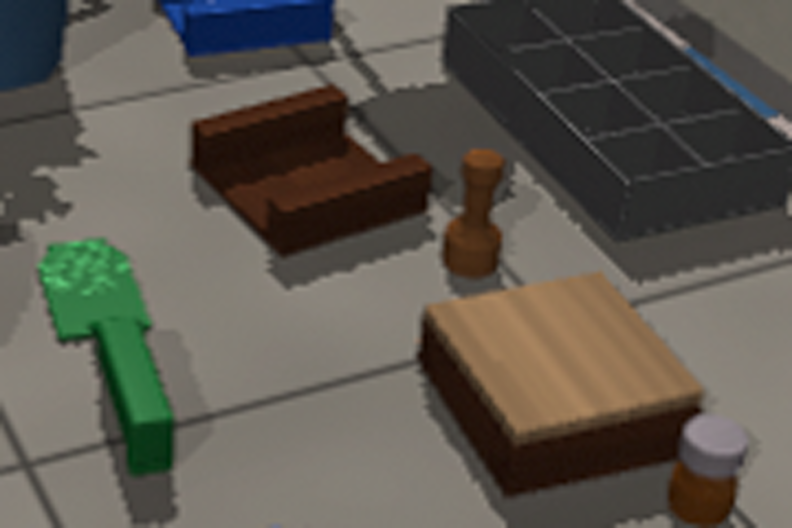

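The brown stand at crop (150,235), i.e. top pixel (220,143), is the only dark-wood empty one, and its rails run along about x. It is confirmed as the target; the blue and pink ones are decoys. Next I'll measure the trowel, mat and stand.

Run:
```python
from h import *
t=cv2.imread('pics/top0.png');s=cv2.imread('pics/side0.png');T=cam('top');S=cam('side')
h=cv2.cvtColor(t,cv2.COLOR_BGR2HSV)
m=cv2.inRange(h,(45,120,60),(80,255,255));m[:,:200]=0
# handle: columns>=261 ; blade: <=251
def fit(sub):
    p=np.argwhere(sub)[:,::-1]; return p
ys,xs=np.nonzero(m); P=np.c_[xs,ys]
for nm,sel,z in[('handle',P[P[:,0]>=262],30),('blade',P[P[:,0]<=251],4)]:
    W=plane(T,sel,z)[:,:2].astype(np.float32); print(nm,cv2.minAreaRect(W),W.mean(0))
# mat top (light wood)
m2=cv2.inRange(h,(8,50,120),(22,160,255));
n,l,st,ce=cv2.connectedComponentsWithStats(m2)
for i in range(1,n):
    if st[i,4]>300 and st[i,0]>180 and st[i,1]>90 and st[i,1]<200:
        c=max(cv2.findContours((l==i).astype(np.uint8),cv2.RETR_EXTERNAL,cv2.CHAIN_APPROX_NONE)[0],key=len)[:,0]
        W=plane(T,c,42)[:,:2].astype(np.float32);print(st[i],cv2.minAreaRect(W))
# stand dark brown
m3=cv2.inRange(h,(0,60,20),(14,255,130)); m3[:95]=0;m3[170:]=0;m3[:,:195]=0;m3[:,245:]=0
n,l,st,ce=cv2.connectedComponentsWithStats(m3);i=1+st[1:,4].argmax()
c=max(cv2.findContours((l==i).astype(np.uint8),cv2.RETR_EXTERNAL,cv2.CHAIN_APPROX_NONE)[0],key=len)
W=plane(T,c[:,0],34)[:,:2].astype(np.float32);print('stand',st[i],cv2.minAreaRect(W), cv2.boxPoints(cv2.minAreaRect(W)))
# corner tri of mat: side pixels from crop cb (scale 4.4, off 210,140), top crop scale 5/4.8 off 190,95
for a,b in[((455,90),(428,310)),((440,255),(517,435))]:
    print('tri',tri(T,(190+a[0]/5,95+a[1]/4.8),S,(210+b[0]/4.4,140+b[1]/4.4)))
```

```text
handle ((445.0809631347656, 53.503135681152344), (84.46978759765625, 25.733945846557617), 79.5926284790039) [446.08203  52.97452]
blade ((465.23321533203125, 171.74447631835938), (91.81143188476562, 53.12007141113281), 80.52345275878906) [465.15543 171.0608 ]
[351 111  35  34 951] ((669.9312744140625, -239.1646728515625), (105.83808898925781, 107.49528503417969), 87.03262329101562)
[ 278  113   38   37 1246] ((662.8472900390625, -17.201004028320312), (112.72132110595703, 111.38880157470703), 85.28829956054688)
stand [ 200  123   40   41 1286] ((629.9488525390625, 223.56527709960938), (117.24195861816406, 116.26734161376953), 6.079253196716309) [[565.5009  275.16382]
 [577.81415 159.55034]
 [694.3968  171.96674]
 [682.08356 287.5802 ]]
tri [671.98729676  45.29354575  33.58372221]
tri [655.40487247  28.06329938 -63.21532277]
```

```bash
python3 -m crank '[[0,0,0,-2.9,0,-2.62,1],[0,0,0,-2.9,0,-2.62,1],[0,0,0,-2.9,0,-2.62,1],[0,0,0,-2.9,0,-2.62,1],[0,0,0,-2.9,0,-2.62,1],[0,0,0,-2.9,0,-2.62,1],[0,0,0,-2.9,0,-2.62,1],[0,0,0,-2.9,0,-2.62,1],[0,0,0,-2.9,0,-2.62,1],[0,0,0,-2.9,0,-2.62,1]]'
python3 -m crank '[[0,0,0,-2.9,0,-2.62,1],[0,0,0,-2.9,0,-2.62,1],[0,0,0,-2.9,0,-2.62,1],[0,0,0,-2.9,0,-2.62,1],[0,0,0,-2.9,0,-2.62,1],[0,0,0,-2.9,0,-2.62,1],[0,7,0,0,0,0,1],[0,7,0,0,0,0,1],[0,7,0,0,0,0,1],[0,7,0,0,0,0,1]]'
python3 -m crank '[[0,7,0,0,0,0,1],[0,7,0,0,0,0,1],[0,7,0,0,0,0,1],[0,7,0,0,0,0,1],[0,7,0,0,0,0,1],[0,7,0,0,0,0,1],[0,7,0,0,0,0,1],[0,7,0,0,0,0,1],[0,0,0,0,0,0,1],[0,0,0,0,0,0,1]]'
cat > look.py <<'E'
import sys
from h import *
s=r.sense();print('t',round(s['clock'],2),np.round(s['eef_pos'],1),np.degrees(s['tcp_rot']).round(2),'F',np.round(s['contact_force'],1),round(s['opening'],3))
tag=sys.argv[1]
for n in sys.argv[2:]:
    s=r.sense();np.save(f'pics/{tag}_{n}.npy',np.array([s['eef_pos'],s['tcp_rot']]))
    cv2.imwrite(f'pics/{tag}_{n}.png',cams.grab_frame(n))
E
python3 look.py a wrist
```

```text
clock: 0.98
eef_pos: [337.3, 253.0, 238.6]
tcp_rot: [-1.57, 0.0, 1.338]
contact_force: [0.2, 0.5, -0.2]
opening: 0.996
clock: 1.82
eef_pos: [456.0, 26.3, 239.0]
tcp_rot: [-1.573, -0.001, 0.841]
contact_force: [-0.1, 0.2, -0.1]
opening: 1.001
clock: 2.65
eef_pos: [454.4, 25.2, 237.4]
tcp_rot: [-1.572, 0.001, -0.16]
contact_force: [0.1, 0.5, 0.9]
opening: 0.998
t 2.65 [454.4  25.2 237.4] [-9.008e+01  5.000e-02 -9.190e+00] F [0.1 0.5 0.9] 0.998
```

View pics/a_wrist.png

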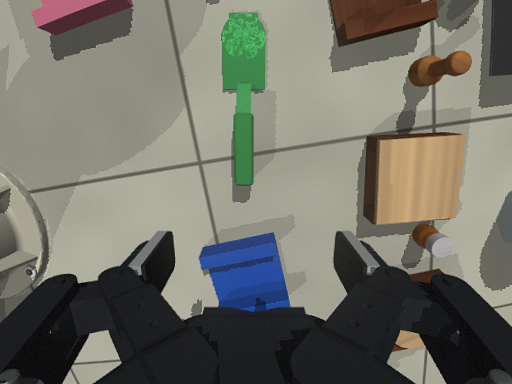

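The wrist view shows the trowel upright in the image: blade at (243,12-90), handle at (235-253,112-186). It also shows the mat at (415,178) and the blue stand below.

Run:
```python
from h import *
p=np.load('pics/a_wrist.npy');C=cam('wrist',p);t=cv2.imread('pics/a_wrist.png')
h=cv2.cvtColor(t,cv2.COLOR_BGR2HSV)
m=cv2.inRange(h,(45,120,60),(80,255,255))
ys,xs=np.nonzero(m);P=np.c_[xs,ys]
def edge(rows):
    L=[];R=[]
    for y in rows:
        x=xs[ys==y];L.append((x.min()-.5,y));R.append((x.max()+.5,y))
    return np.array(L),np.array(R)
print('rows',ys.min(),ys.max(),[(y,(ys==y).sum()) for y in range(8,190,6)])
L,R=edge(range(40,86));A,B=plane(C,L,4),plane(C,R,4);mid=(A+B)/2
print('blade w',np.linalg.norm(A-B,axis=1).mean(),'dir',np.degrees(np.arctan2(*(mid[0]-mid[-1])[[1,0]])),mid[0],mid[-1])
L,R=edge(range(118,176));A,B=plane(C,L,38),plane(C,R,38);mid=(A+B)/2
print('handle w',np.linalg.norm(A-B,axis=1).mean(),'dir',np.degrees(np.arctan2(*(mid[0]-mid[-1])[[1,0]])),mid[0],mid[-1])
print('tip',plane(C,(243,ys.min()-.5),4),'bladeback',plane(C,(243,90.5),4),'handle front',plane(C,(243,112),38),'rear',plane(C,(243,186),38),plane(C,(243,186),0))
m2=cv2.inRange(h,(8,50,120),(22,160,255));m2[:,:360]=0;m2[235:]=0;m2[:125]=0
n,l,st,ce=cv2.connectedComponentsWithStats(m2);i=1+st[1:,4].argmax()
c=max(cv2.findContours((l==i).astype(np.uint8),cv2.RETR_EXTERNAL,cv2.CHAIN_APPROX_NONE)[0],key=len)
W=plane(C,c[:,0],42)[:,:2].astype(np.float32);print('mat',st[i],cv2.minAreaRect(W))
c=cv2.resize(t[0:200,190:300],None,fx=4,fy=3,interpolation=cv2.INTER_CUBIC);cv2.imwrite('pics/c1.png',c)
```

```text
rows 13 184 [(8, np.int64(0)), (14, np.int64(29)), (20, np.int64(31)), (26, np.int64(39)), (32, np.int64(43)), (38, np.int64(43)), (44, np.int64(43)), (50, np.int64(42)), (56, np.int64(42)), (62, np.int64(42)), (68, np.int64(42)), (74, np.int64(42)), (80, np.int64(42)), (86, np.int64(41)), (92, np.int64(14)), (98, np.int64(13)), (104, np.int64(13)), (110, np.int64(13)), (116, np.int64(19)), (122, np.int64(18)), (128, np.int64(19)), (134, np.int64(18)), (140, np.int64(18)), (146, np.int64(18)), (152, np.int64(18)), (158, np.int64(18)), (164, np.int64(18)), (170, np.int64(17)), (176, np.int64(18)), (182, np.int64(17)), (188, np.int64(0))]
blade w 53.08005183747069 dir 81.6819444527696 [467.10742022 185.53176709   4.        ] [459.37616773 132.65261978   4.        ]
handle w 22.104180890627152 dir 80.73107699665479 [452.54100523  92.03560834  38.        ] [441.3528193   23.48029064  38.        ]
tip [[472.37525309 216.4040154    4.        ]] bladeback [[456.98319234 126.1726731    4.        ]] handle front [[453.71839778  98.86293275  38.        ]] rear [[438.30381469   9.52840585  38.        ]] [[4.35104743e+02 2.08196635e-01 0.00000000e+00]]
mat [ 376  134   90   91 7000] ((662.2510375976562, -18.435077667236328), (111.46151733398438, 110.54583740234375), 85.34506225585938)
```

View pics/c1.png

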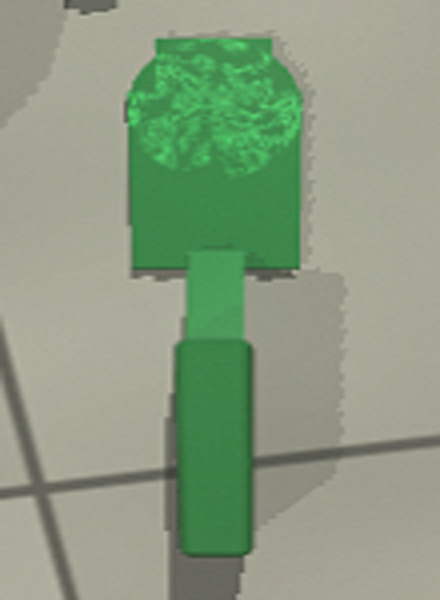

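```bash
python3 -m crank '[[0,0,0,-1.28,0,2.66,1],[0,0,0,0,3,0,1],[0,0,0,0,3,0,1],[0,0,0,0,3,0,1],[0,0,0,0,3,0,1],[0,0,0,0,3,0,1],[0,0,0,0,1,0,1],[0,0,0,0,0,0,1],[0,0,0,0,0,0,1],[0,0,0,0,0,0,1]]'
python3 look.py b wrist
```

```text
clock: 3.53
eef_pos: [449.3, 55.3, 73.9]
tcp_rot: [-1.57, -0.007, -0.125]
contact_force: [-0.3, 0.3, 0.2]
opening: 0.999
t 3.53 [449.3  55.3  73.9] [-89.97  -0.39  -7.16] F [-0.3  0.3  0.2] 0.999
```

View pics/b_wrist.png

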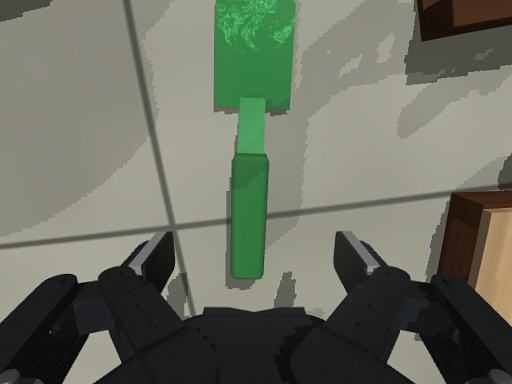

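The wrist view shows the handle (233-268, 155-278) lying between the open pads. I'll trim the offset, descend and grip.

```bash
python3 -m crank '[[0,1.9,0.4,-0.3,0,-0.23,1],[0,0,0,0,2,0,1],[0,0,0,0,2,0,1],[0,0,0,0,1,0,1],[0,0,0,0,0.5,0,1],[0,0,0,0,0,0,1],[0,0,0,0,0,0,1],[0,0,0,0,0,0,1],[0,0,0,0,0,0,1],[0,0,0,0,0,0,1]]' 60
python3 look.py c wrist side
```

```text
clock: 4.42
eef_pos: [453.1, 53.6, 26.1]
tcp_rot: [-1.566, -0.014, -0.166]
contact_force: [0.7, 0.4, -0.6]
opening: 0.998
t 4.42 [453.1  53.6  26.1] [-89.7   -0.82  -9.51] F [ 0.7  0.4 -0.6] 0.998
```

View pics/c_wrist.png

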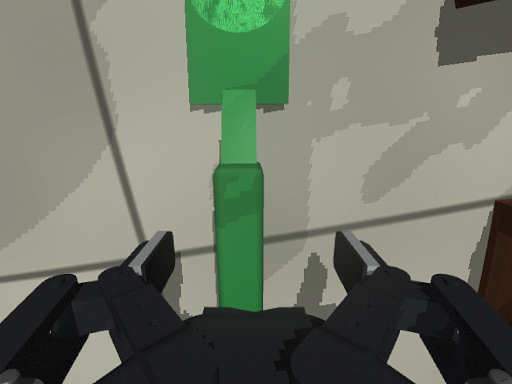

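```bash
python3 -m crank '[[0,0,0,0,0,0,1],[0,0,0,0,0,0,1],[0,0,0,0,0,0,1],[-0.3,-0.4,0.8,-0.7,0,-0.1,1],[0,0,0,0,0,0,1],[0,0,0,0,0,0,1],[0,0,0,0,0,0,1],[0,0,0,0,0,0,1],[0,0,0,0,0,0,1],[0,0,0,0,0,0,1]]' 
python3 look.py d side; python3 look.py d wrist
```

```text
clock: 5.35
eef_pos: [445.2, 53.9, 26.3]
tcp_rot: [-1.571, 0.001, -0.158]
contact_force: [1.0, -0.0, -0.1]
opening: 1.001
t 5.35 [445.2  53.9  26.3] [-9.003e+01  5.000e-02 -9.050e+00] F [ 1.  -0.  -0.1] 1.001
t 5.4 [445.2  53.9  26.3] [-9.003e+01  5.000e-02 -9.050e+00] F [-0.3 -0.4 -0. ] 0.998
```

```bash
python3 -m crank '[[0,0,0,0.08,0.5,0,1],[0,0,0,0,0.5,0,1],[0,0,0,0,0,0,1],[0,0,0,0,0,0,1],[0,0,0,0,0,0,-1],[0,0,0,0,0,0,-1],[0,0,0,0,0,0,-1],[0,0,0,0,0,0,-1],[0,0,0,0,0,0,-1],[0,0,0,0,0,0,-1]]' 80
python3 -m crank '[[0,0,0,0,0,0,-1],[0,0,0,0,0,0,-1],[0,0,0,0,0,0,-1],[0,0,0,0,0,0,-1],[0,0,0,0,0,0,-1],[0,0,0,0,0,0,-1],[0,0,0,0,0,0,-1],[0,0,0,0,0,0,-1],[0,0,0,0,0,0,-1],[0,0,0,0,0,0,-1]]'
python3 look.py e wrist side
```

```text
clock: 6.28
eef_pos: [446.0, 53.7, 15.1]
tcp_rot: [-1.571, 0.001, -0.158]
contact_force: [0.2, 0.3, -0.6]
opening: 0.272
clock: 7.12
eef_pos: [445.9, 53.7, 15.1]
tcp_rot: [-1.571, 0.001, -0.158]
contact_force: [0.1, 0.0, -0.0]
opening: 0.268
t 7.12 [445.9  53.7  15.1] [-9.003e+01  7.000e-02 -9.050e+00] F [ 0.1  0.  -0. ] 0.268
```

View pics/e_wrist.png

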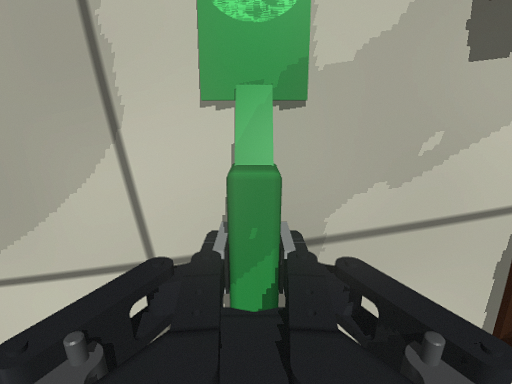

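View pics/e_side.png

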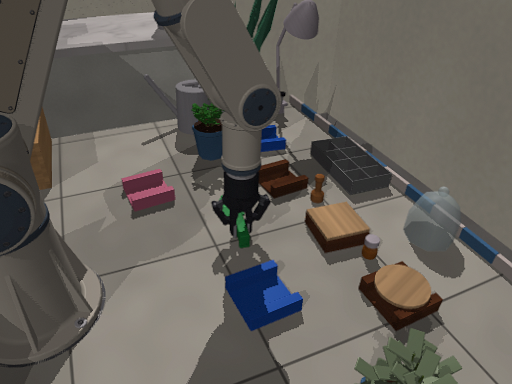

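Grip is good: opening 0.268 is about 23 mm and the trowel underside is 15.1 mm below the TCP. Next I'll lift, turn the blade to +x, and hover between the mat and the stand so one picture shows both.

```bash
python3 -m crank '[[0,0,0,0,-1,0,-1],[0,0,0,0,-2.5,0,-1],[0,0,0,0,-2.5,0,-1],[0,0,0,0,-2.5,0,-1],[0,0,0,0,-2.5,0,-1],[0,0,0,0,-2.5,0,-1],[0,0,0,0,-2.5,0,-1],[0,0,0,0,-2.5,0,-1],[0,0,0,0,-2.5,0,-1],[0,0,0,0,-1,0,-1]]'
python3 -m crank '[[0,6.2,0,0,0,0,-1],[0,6.2,0,0,0,0,-1],[0,6.2,0,0,0,0,-1],[0,6.2,0,0,0,0,-1],[0,6.2,0,0,0,0,-1],[0,6.2,0,0,0,0,-1],[0,6.2,0,0,0,0,-1],[0,6.2,0,0,0,0,-1],[0,6.2,0,0,0,0,-1],[0,6.2,0,0,0,0,-1]]'
python3 -m crank '[[0,6.2,0,0,0,0,-1],[0,6.2,0,0,0,0,-1],[0,6.6,0,0,0,0,-1],[0,0,0,-1.2,0,2.9,-1],[0,0,0,-1.2,0,2.9,-1],[0,0,0,-1.2,0,2.9,-1],[0,0,0,-1,0,2.7,-1],[0,0,0,0,0,0,-1],[0,0,0,0,0,0,-1],[0,0,0,0,0,0,-1]]'
python3 look.py f wrist top
```

```text
clock: 8.05
eef_pos: [442.0, 53.3, 248.7]
tcp_rot: [-1.573, 0.007, -0.158]
contact_force: [1.0, 0.1, -0.5]
opening: 0.268
clock: 8.88
eef_pos: [440.0, 53.0, 261.0]
tcp_rot: [-1.567, -0.001, -1.287]
contact_force: [-0.2, -0.1, -1.7]
opening: 0.272
clock: 9.72
eef_pos: [555.6, 91.5, 267.3]
tcp_rot: [-1.567, 0.0, -1.645]
contact_force: [-0.5, -0.0, -0.7]
opening: 0.271
t 9.72 [555.6  91.5 267.3] [-8.978e+01  2.000e-02 -9.428e+01] F [-0.5 -0.  -0.7] 0.271
```

View pics/f_wrist.png

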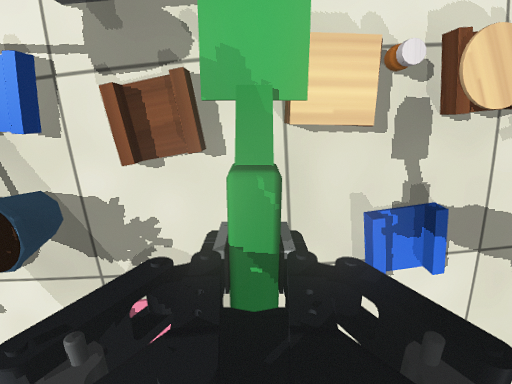

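The wrist view shows the stand at (100-205, 68-165), fully visible, and the mat at (290-382, 33-126), mostly visible. I'll enlarge the stand.

Run:
```python
from h import *
t=cv2.imread('pics/f_wrist.png')
cv2.imwrite('pics/c2.png',cv2.resize(t[55:175,90:215],None,fx=5,fy=5,interpolation=cv2.INTER_CUBIC))
cv2.imwrite('pics/c3.png',cv2.resize(t[25:135,280:395],None,fx=5,fy=5,interpolation=cv2.INTER_CUBIC))
```

```text
(no output)
```

View pics/c2.png

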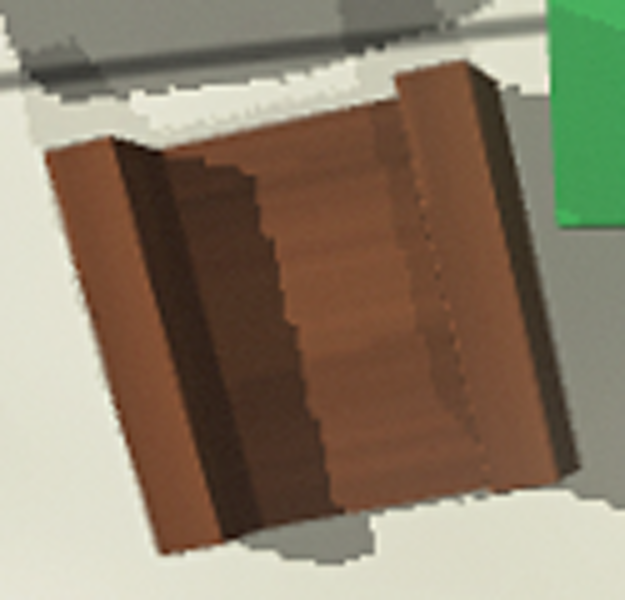

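View pics/c3.png

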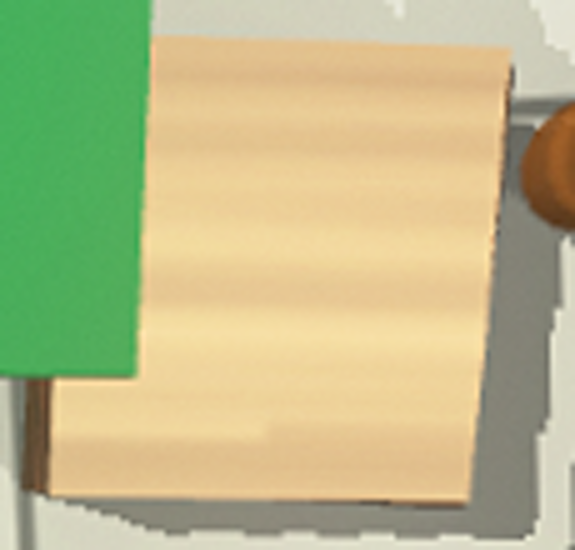

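Run:
```python
from h import *
p=np.load('pics/f_wrist.npy');C=cam('wrist',p)
c=np.array([(46,152),(468,62),(560,482),(162,552)])/5+[90,55]-0.4
W=plane(C,c,34)[:,:2];fl,fr,nr,nl=W;print(W.round(1));print('cen',W.mean(0),'rail',np.linalg.norm(fl-nl),np.linalg.norm(fr-nr),'w',np.linalg.norm(fl-fr),np.linalg.norm(nl-nr))
a=lambda v:np.degrees(np.arctan2(v[1],v[0]))
print('yaw',a(fl-nl),a(fr-nr),a(fl-fr)-90,a(nl-nr)-90)
c=np.array([(48,494),(468,502),(511,48)])/5+[280,25]-0.4
M=plane(C,c,42)[:,:2];nl,nr,fr=M;print(M.round(1),'cen',(nl+fr)/2,np.linalg.norm(nl-nr),np.linalg.norm(fr-nr),'yaw',a(fr-nr),a(nl-nr)-90)
# trowel in tool: rays from cam in tool frame
i=cams.camera_info('wrist');D=(C[0],C[1],np.array(i['hand_eye']))
t=cv2.imread('pics/f_wrist.png');h=cv2.cvtColor(t,cv2.COLOR_BGR2HSV);m=cv2.inRange(h,(45,120,50),(80,255,255))
def atY(px,y):
    o,v=ray(D,px);return o+v*((y-o[1])/v[:,1])[:,None]
for rows,y in((range(5,95,10),15.1-4),(range(190,240,8),15.1-38)):
    L=[];R=[]
    for q in rows:
        x=np.nonzero(m[q])[0];L.append((x.min()-.5,q));R.append((x.max()+.5,q))
    A,B=atY(L,y),atY(R,y);print(np.c_[(A+B)[:,0]/2,(A+B)[:,2]/2,B[:,0]-A[:,0]].round(1).tolist())
print('blade back',atY((220,99.5),11.1),'handle front',atY((254,164),15.1-38), 'neck front',atY((254,86),11))
# same for pre-lift image e
```

```text
[[681.9 285.2]
 [693.  171.1]
 [584.9 160.4]
 [574.6 274. ]]
cen [633.59036514 222.67878491] rail 107.81985837484491 108.60129183655732 w 114.64935197337124 114.12205209146364
yaw 5.954996763695702 5.672468479229719 5.550257733820331 5.156703906488147
[[612.6  41.3]
 [603.2 -68.8]
 [712.4 -77.7]] cen [662.51963379 -18.195297  ] 110.4991725414231 109.6474791008178 yaw -4.636519422818183 -4.897130084790092
[[0.3, 119.7, 53.7], [0.0, 115.3, 53.5], [0.3, 110.9, 53.4], [0.3, 106.4, 53.7], [0.3, 101.8, 53.1], [0.3, 97.3, 53.5], [0.0, 92.6, 53.3], [0.0, 87.9, 53.7], [-0.0, 83.2, 53.1]]
[[-0.4, 37.9, 20.9], [-0.4, 34.4, 21.1], [-0.2, 30.8, 21.7], [0.2, 27.2, 22.7], [-0.0, 23.5, 22.5], [-0.0, 19.8, 22.7], [-0.0, 16.0, 22.9]]
blade back [[-16.97001618  11.1         76.15539792]] handle front [[  0.20611285 -22.9         48.8688995 ]] neck front [[ 0.24904419 11.         82.59508899]]
```

```bash
python3 -m crank '[[0,0.5,0,2,0,-2.5,-1],[0,0,0,2,0,-2.5,-1],[0,0,0,2,0,-2.5,-1],[0,0,0,2,0,-2.5,-1],[0,0,0,2,0,-2.5,-1],[0,0,0,0,0,0,-1],[0,0,0,0,0,0,-1],[0,0,0,0,2,0,-1],[0,0,0,0,2.5,0,-1],[0,0,0,0,2.5,0,-1]]'
python3 -m crank '[[0,0,0,0,2.5,0,-1],[0,0,0,0,2.5,0,-1],[0,0,0,0,2.5,0,-1],[0,0,0,0,2,0,-1],[0,0,0,0,0,0,-1],[0,0,0,0,0,0,-1],[0,0,0,0,0,0,-1],[0,0,0,0,0,0,-1],[0,0,0,0,0,0,-1],[0,0,0,0,0,0,-1]]'
python3 look.py g side
python3 - <<'E'
from h import *
T=cam('top');c=np.array([(50,155),(233,140),(248,303),(70,325)])/[5,4.8]+[190,95]-0.4
W=plane(T,c,34)[:,:2];print('stand top',W.round(1).tolist(),W.mean(0))
E
```

```text
clock: 10.65
eef_pos: [412.4, -2.1, 200.5]
tcp_rot: [-1.554, 0.001, -1.656]
contact_force: [-0.1, 0.5, -0.8]
opening: 0.269
clock: 11.48
eef_pos: [415.6, -0.2, 103.4]
tcp_rot: [-1.551, 0.002, -1.654]
contact_force: [-0.7, 0.7, -0.2]
opening: 0.273
t 11.48 [ 4.156e+02 -2.000e-01  1.034e+02] [-88.85   0.11 -94.79] F [-0.7  0.7 -0.2] 0.273
stand top [[682.8, 285.5], [690.8, 170.4], [581.3, 161.6], [568.6, 271.9]] [630.8688477  222.32740334]
```

View pics/g_side.png

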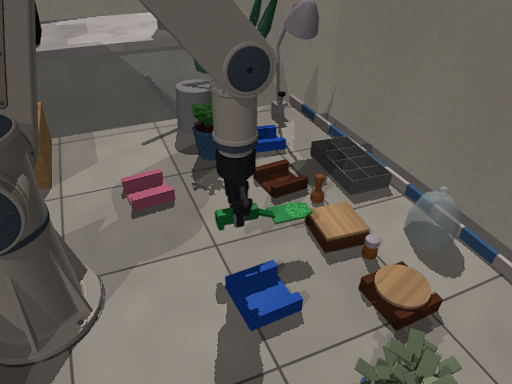

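Side view: the trowel is held level, blade at (290,212) pointing to the mat at (338,228). I'll level it and lower it in front of the gap.

```bash
python3 -m crank '[[-1.15,0,0,-0.27,0,0.75,-1],[0,0,0,0,0,0,-1],[0,0,0,0,2,0,-1],[0,0,0,0,2,0,-1],[0,0,0,0,2,0,-1],[0,0,0,0,0,0,-1],[0,0,0,0,0,0,-1],[0,0,0,0,0,0,-1],[0,0,0,0,0,0,-1],[0,0,0,0,0,0,-1]]'
python3 look.py h side
```

```text
clock: 12.37
eef_pos: [427.3, 1.6, 48.3]
tcp_rot: [-1.558, 0.003, -1.654]
contact_force: [-1.3, 0.3, -1.2]
opening: 0.272
t 12.37 [427.3   1.6  48.3] [-89.26   0.16 -94.79] F [-1.3  0.3 -1.2] 0.272
```

```bash
python3 -m crank '[[-0.7,0,-0.2,0,0,0,-1],[0,0,0,0,0,0,-1],[0,0,0,0,0.6,0,-1],[0,0,0,0,0.6,0,-1],[0,0,0,0,0.6,0,-1],[0,0,0,0,0,0,-1],[0,0,0,0,0,0,-1],[-0.1,0,0,0,0,0,-1],[0,0,0,0,0,0,-1],[0,0,0,0,0,0,-1]]'
python3 look.py i side wrist
python3 - <<'E'
import cv2
t=cv2.imread('pics/i_side.png');cv2.imwrite('pics/c4.png',cv2.resize(t[170:270,200:380],None,fx=4.4,fy=4.4,interpolation=cv2.INTER_CUBIC))
E
```

```text
clock: 13.25
eef_pos: [428.2, 1.7, 29.5]
tcp_rot: [-1.571, -0.001, -1.654]
contact_force: [0.3, 1.3, -0.8]
opening: 0.27
t 13.25 [428.2   1.7  29.5] [-9.001e+01 -5.000e-02 -9.479e+01] F [ 0.3  1.3 -0.8] 0.27
```

View pics/c4.png

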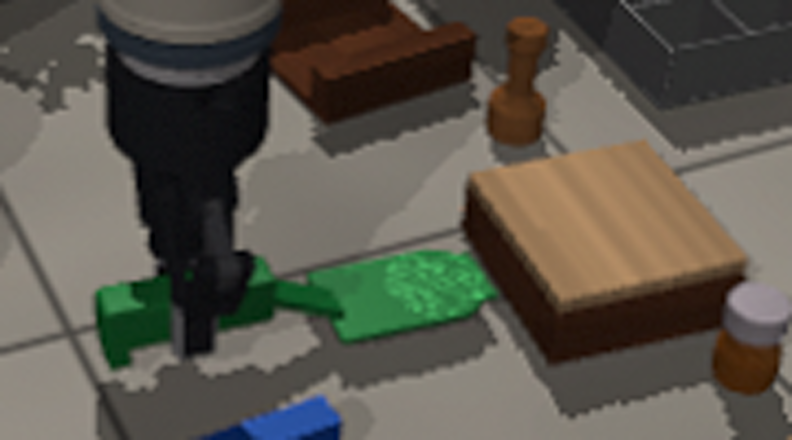

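View pics/i_wrist.png

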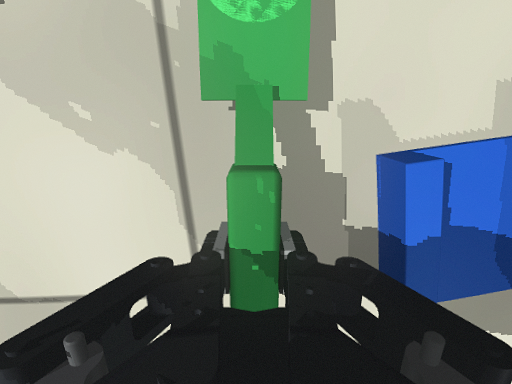

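The blade tip is at crop (492,280), just in front of the gap and level. I'll insert it slowly and watch the force.

```bash
python3 -m crank '[[0,0,0,0,0,0.8,-1],[0,0,0,0,0,0.8,-1],[0,0,0,0,0,0.8,-1],[0,0,0,0,0,0.8,-1],[0,0,0,0,0,0.8,-1],[0,0,0,0,0,0.8,-1],[0,0,0,0,0,0,-1],[0,0,0,0,0,0,-1],[0,0,0,0,0,0,-1],[0,0,0,0,0,0,-1]]'
python3 look.py j
```

```text
clock: 14.18
eef_pos: [483.5, -3.0, 30.0]
tcp_rot: [-1.568, -0.001, -1.655]
contact_force: [-0.4, 0.3, -1.4]
opening: 0.268
t 14.18 [483.5  -3.   30. ] [-8.985e+01 -4.000e-02 -9.480e+01] F [-0.4  0.3 -1.4] 0.268
```

```bash
python3 -m crank '[[-0.1,0,0,0,0,0.7,-1],[0,0,0,0,0,0.8,-1],[0,0,0,0,0,0.8,-1],[0,0,0,0,0,0.8,-1],[0,0,0,0,0,0.6,-1],[0,0,0,0,0,0,-1],[0,0,0,0,0,0,-1],[0,0,0,0,0,0,-1],[0,0,0,0,0,0,-1],[0,0,0,0,0,0,-1]]'
python3 look.py k side top
python3 - <<'E'
import cv2
t=cv2.imread('pics/k_side.png');cv2.imwrite('pics/c5.png',cv2.resize(t[150:270,200:380],None,fx=4.4,fy=4.4,interpolation=cv2.INTER_CUBIC))
E
```

```text
clock: 15.02
eef_pos: [523.5, -6.4, 29.7]
tcp_rot: [-1.571, -0.001, -1.655]
contact_force: [0.1, 0.4, -0.7]
opening: 0.275
t 15.02 [523.5  -6.4  29.7] [-9.003e+01 -5.000e-02 -9.480e+01] F [ 0.1  0.4 -0.7] 0.275
```

View pics/c5.png

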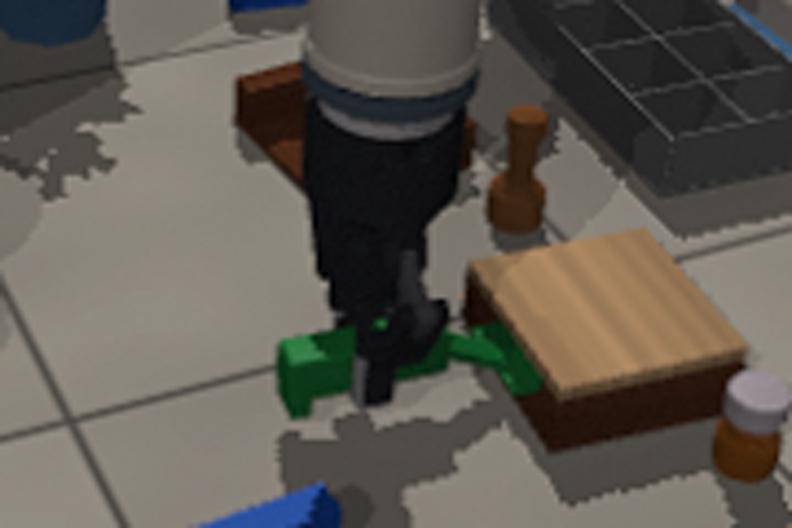

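The blade is in the gap with clearance and no contact force; the mat's front edge is about 84 mm ahead of the grip point. I'll lift gently.

```bash
python3 -m crank '[[0,0,0,0,-0.2,0,-1],[0,0,0,0,-0.3,0,-1],[0,0,0,0,-0.3,0,-1],[0,0,0,0,-0.3,0,-1],[0,0,0,0,-0.3,0,-1],[0,0,0,0,-0.2,0,-1],[0,0,0,0,-0.2,0,-1],[0,0,0,0,-0.1,0,-1],[0,0,0,0,0,0,-1],[0,0,0,0,0,0,-1]]' 100
python3 look.py l side
python3 - <<'E'
import cv2
t=cv2.imread('pics/l_side.png');cv2.imwrite('pics/c6.png',cv2.resize(t[150:270,200:380],None,fx=4.4,fy=4.4,interpolation=cv2.INTER_CUBIC))
E
```

```text
clock: 15.95
eef_pos: [522.8, -6.3, 51.3]
tcp_rot: [-1.572, -0.001, -1.654]
contact_force: [-0.2, 0.4, -2.3]
opening: 0.267
t 15.95 [522.8  -6.3  51.3] [-9.005e+01 -5.000e-02 -9.479e+01] F [-0.2  0.4 -2.3] 0.267
```

View pics/c6.png

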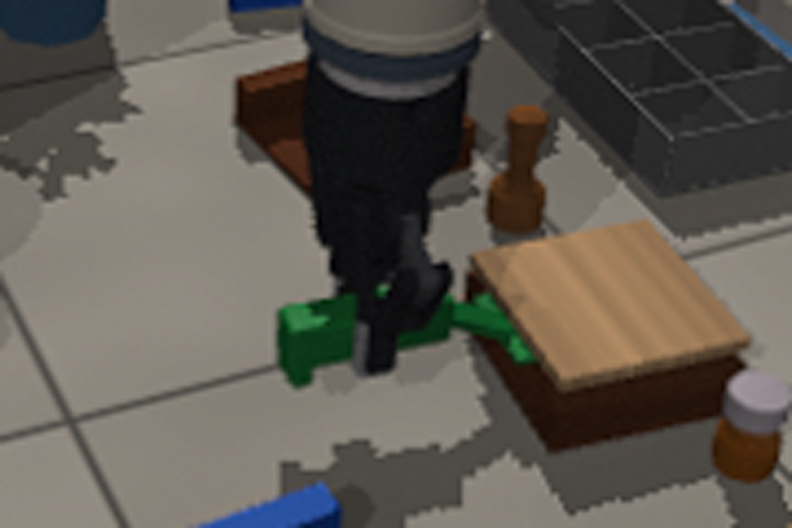

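The mat is up about 5 mm, level on the blade. I'll continue up over the pepper mill's height.

```bash
python3 -m crank '[[0,0,0,0,-0.3,0,-1],[0,0,0,0,-0.6,0,-1],[0,0,0,0,-0.8,0,-1],[0,0,0,0,-0.9,0,-1],[0,0,0,0,-0.9,0,-1],[0,0,0,0,-0.9,0,-1],[0,0,0,0,-0.9,0,-1],[0,0,0,0,-0.9,0,-1],[0,0,0,0,-0.8,0,-1],[0,0,0,0,-0.6,0,-1]]'
python3 -m crank '[[0,0,0,0,-0.4,0,-1],[0,0,0,0,-0.2,0,-1],[0,0,0,0,0,0,-1],[0,0,0,0,0,0,-1],[0,0,0,0,0,0,-1],[0,0,0,0,0,0,-1],[0,0,0,0,0,0,-1],[0,0,0,0,0,0,-1],[0,0,0,0,0,0,-1],[0,0,0,0,0,0,-1]]'
python3 look.py m side wrist
python3 - <<'E'
import cv2
t=cv2.imread('pics/m_side.png');cv2.imwrite('pics/c7.png',cv2.resize(t[130:270,200:380],None,fx=4.2,fy=4.2,interpolation=cv2.INTER_CUBIC))
E
```

```text
clock: 16.83
eef_pos: [522.4, -6.2, 135.1]
tcp_rot: [-1.572, -0.001, -1.654]
contact_force: [0.2, 0.2, -1.5]
opening: 0.265
clock: 17.67
eef_pos: [521.9, -6.2, 141.7]
tcp_rot: [-1.573, -0.001, -1.654]
contact_force: [0.5, -0.3, -1.5]
opening: 0.269
t 17.67 [521.9  -6.2 141.7] [-9.015e+01 -5.000e-02 -9.479e+01] F [ 0.5 -0.3 -1.5] 0.269
```

View pics/c7.png

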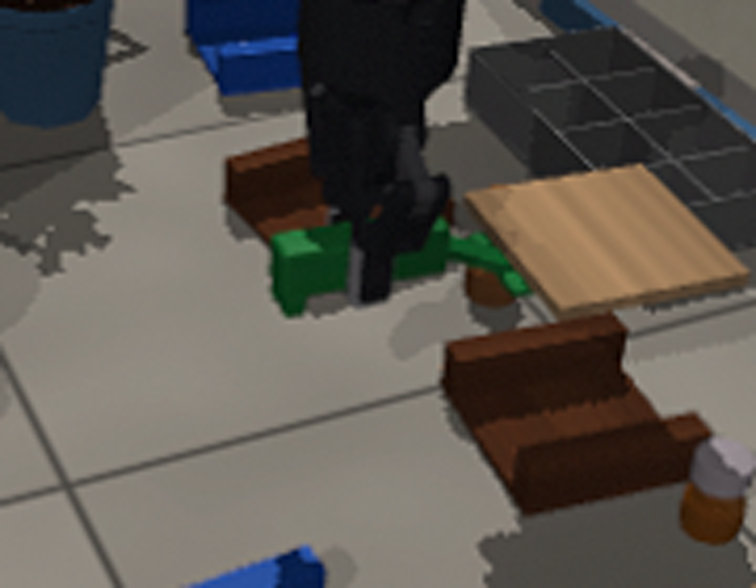

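View pics/m_wrist.png

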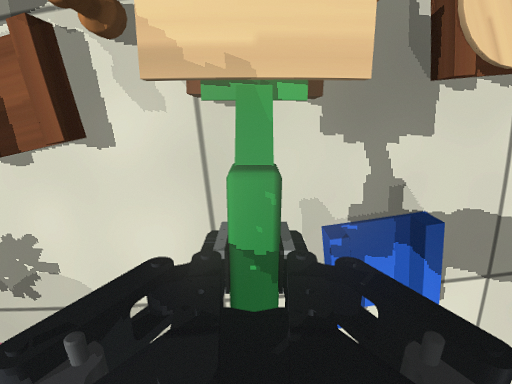

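The mat sits level on the blade. In the wrist view its front edge runs from (138,79) to (372,79). I'll measure the mat in the tool frame and plan the carry.

```bash
cat > mt.py <<'E'
import sys
from h import *
tag=sys.argv[1]
i=cams.camera_info('wrist');D=(np.array(i['intrinsics']),i['k1'],np.array(i['hand_eye']))
t=cv2.imread(f'pics/{tag}_wrist.png');h=cv2.cvtColor(t,cv2.COLOR_BGR2HSV)
m=cv2.inRange(h,(8,50,120),(25,170,255));n,l,st,ce=cv2.connectedComponentsWithStats(m)
i=[k for k in range(1,n) if st[k,0]<256<st[k,0]+st[k,2]];i=max(i,key=lambda k:st[k,4]);m=(l==i);print(st[i])
def at(px,y):
    o,v=ray(D,px);return o+v*((y-o[1])/v[:,1])[:,None]
bot=[];cols=range(st[i,0]+12,st[i,0]+st[i,2]-12,4)
for c in cols: bot.append((c,np.nonzero(m[:,c])[0].max()+.5))
B=at(bot,3.1)   # light region may include front face
a,b=np.polyfit(B[:,0],B[:,2],1);print('front edge z',b,'angle',np.degrees(np.arctan(a)),'resid',np.std(B[:,2]-a*B[:,0]-b))
L=[];R=[]
for q in range(4,66,4):
    x=np.nonzero(m[q])[0];L.append((x.min()-.5,q));R.append((x.max()+.5,q))
L,R=at(L,3.1),at(R,3.1);print('L',L[0,[0,2]],L[-1,[0,2]],'R',R[0,[0,2]],R[-1,[0,2]],'w',(R-L)[:,0].mean())
for E_ in(L,R): print('side angle',np.degrees(np.polyfit(E_[:,2],E_[:,0],1)[0]))
xc=((L+R)/2)[:,0];print('centre x',np.polyfit(((L+R)/2)[:,2],xc,1),'xc at 139',np.polyval(np.polyfit(((L+R)/2)[:,2],xc,1),b+55))
E
python3 mt.py m
python3 - <<'E'
import cv2
t=cv2.imread('pics/m_wrist.png');cv2.imwrite('pics/c8.png',cv2.resize(t[50:110,120:390],None,fx=2.9,fy=6,interpolation=cv2.INTER_CUBIC))
E
```

```text
[  134     0   243    80 18670]
front edge z 85.5419540738267 angle 0.1091855378324589 resid 0.1771811570044591
L [-54.23563629 118.03123292] [-54.00552425  92.19327975] R [ 55.67261861 117.99818559] [55.929074  92.1577893] w 109.94678020039979
side angle -0.6937054959439661
side angle -0.22564233535939174
centre x [-0.00802218  1.57908925] xc at 139 0.45163605113658933
```

View pics/c8.png

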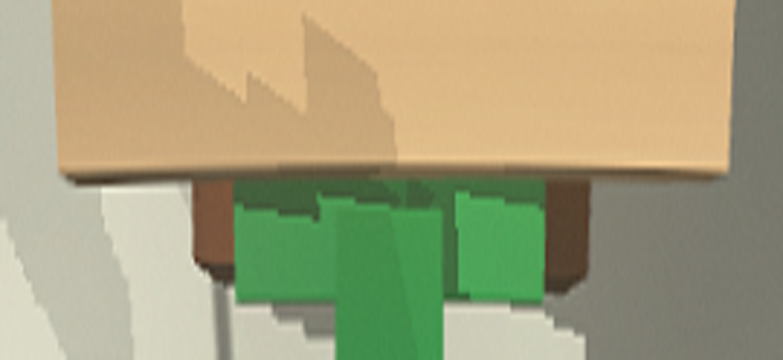

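Run:
```python
import cv2
t=cv2.imread('pics/top0.png');s=cv2.imread('pics/side0.png')
cv2.imwrite('pics/c9.png',cv2.resize(t[118:168,194:246],None,fx=11,fy=11,interpolation=cv2.INTER_CUBIC))
cv2.imwrite('pics/c10.png',cv2.resize(s[155:202,248:312],None,fx=12,fy=12,interpolation=cv2.INTER_CUBIC))
```

```text
(no output)
```

View pics/c9.png

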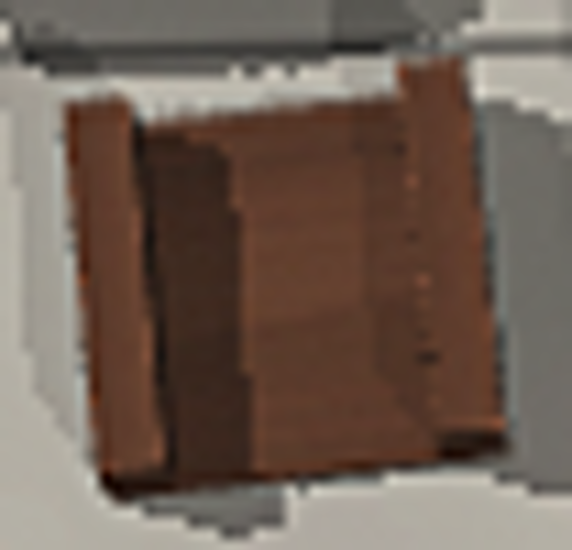

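View pics/c10.png

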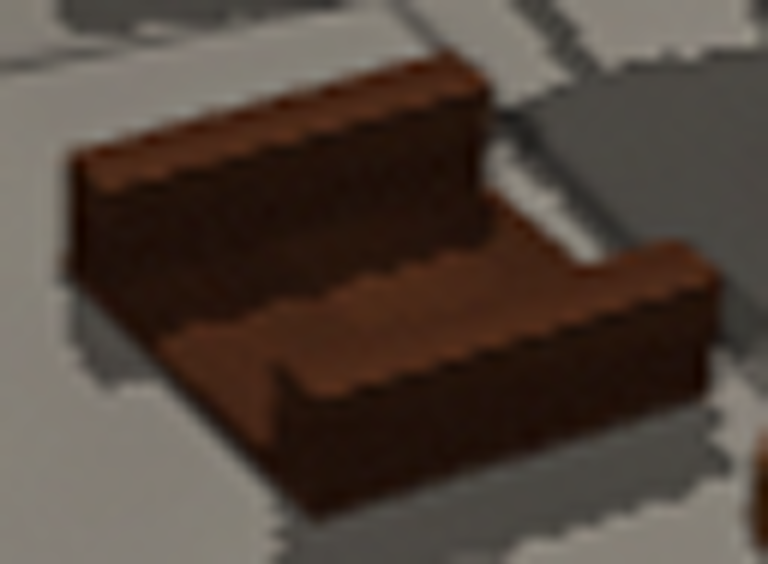

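Run:
```python
from h import *
a=lambda v:np.degrees(np.arctan2(v[1],v[0]))
for nm,c in(('top',np.array([(66,100),(466,57),(502,428),(98,470)])/11+[194,118]-.45),('side',np.array([(440,50),(718,278),(308,398),(76,155)])/12+[248,155]-.45)):
    W=plane(cam(nm),c,34)[:,:2];fl,fr,nr,nl=W
    print(nm,W.round(1).tolist(),W.mean(0),np.linalg.norm(fl-nl),np.linalg.norm(fr-nr),np.linalg.norm(fl-fr),np.linalg.norm(nl-nr),a(fl-nl),a(fr-nr),a(fl-fr)-90,a(nl-nr)-90)
# mat in side0: crop cb scale4.4 off 210,140: nl(428,310) fl(600,272) fr(703,392) nr(517,435 top)
c=np.array([(426,308),(600,272),(703,390),(517,430)])/4.4+[210,140]-.4
W=plane(cam('side'),c,42)[:,:2];print('mat side',W.mean(0),np.linalg.norm(W[0]-W[1]),np.linalg.norm(W[1]-W[2]))
```

```text
top [[683.6, 285.6], [694.2, 171.3], [585.3, 161.6], [575.1, 275.5]] [634.55637867 223.49418643] 109.03463463592006 109.3347543564514 114.84428341872086 114.29996722449634 5.347926876602461 5.062270108732263 5.272427510410026 5.122305886391501
side [[676.5, 285.8], [689.5, 171.0], [580.7, 160.9], [573.3, 272.2]] [630.00208304 222.50371813] 104.08851088429135 109.25837763027424 115.515165048523 111.57052614051817 7.497287834683994 5.31704282765051 6.4659794088774305 3.8127263165075647
mat side [660.86034951 -19.08089403] 109.67986959775092 107.96694133964891
```

Wrist and top agree: the stand lies (-28.8, +241) mm from the mat's old place, at yaw about +5.4°. The target TCP is (493.7, 210.4) at yaw -84.7°. I'll carry gently.

```bash
python3 -m crank '[[0,-0.1,0,-0.2,0,0,-1],[0,-0.3,0,-0.4,0,-0.1,-1],[0,-0.4,0,-0.6,0,-0.1,-1],[0,-0.5,0,-0.8,0,-0.1,-1],[0,-0.5,0,-0.9,0,-0.1,-1],[0,-0.5,0,-0.9,0,-0.1,-1],[0,-0.5,0,-0.9,0,-0.1,-1],[0,-0.5,0,-0.9,0,-0.1,-1],[0,-0.5,0,-0.9,0,-0.1,-1],[0,-0.5,0,-0.9,0,-0.1,-1]]'
python3 -m crank '[[0,-0.5,0,-0.9,0,-0.1,-1],[0,-0.5,0,-0.9,0,-0.1,-1],[0,-0.5,0,-0.9,0,-0.1,-1],[0,-0.5,0,-0.9,0,-0.1,-1],[0,-0.5,0,-0.9,0,-0.1,-1],[0,-0.4,0,-0.7,0,-0.1,-1],[0,-0.3,0,-0.5,0,-0.1,-1],[0,-0.1,0,-0.3,0,0,-1],[0,0,0,-0.1,0,0,-1],[0,0,0,0,0,0,-1]]'
python3 look.py n side wrist; python3 mt.py n
```

```text
clock: 18.6
eef_pos: [515.8, 75.5, 141.9]
tcp_rot: [-1.573, -0.0, -1.572]
contact_force: [0.9, 0.3, -2.8]
opening: 0.268
clock: 19.43
eef_pos: [505.5, 145.5, 141.8]
tcp_rot: [-1.573, -0.0, -1.505]
contact_force: [1.0, 1.1, -1.0]
opening: 0.264
t 19.43 [505.5 145.5 141.8] [-9.013e+01 -1.000e-02 -8.622e+01] F [ 1.   1.1 -1. ] 0.264
[  134     0   243    80 18664]
front edge z 85.49990978575202 angle 0.16078387075015585 resid 0.1707091665806003
L [-54.12072841 118.01123047] [-53.89029562  92.17046103] R [ 55.78824392 117.96838044] [55.56392806 92.11872299] w 109.88847188801577
side angle -0.46201426832282233
side angle -0.16275981991304686
centre x [-0.00545356  1.39425349] xc at 139 0.62802904997863
```

View pics/n_side.png

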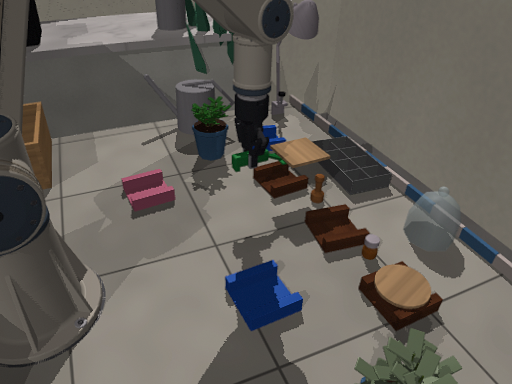

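The mat hasn't slipped on the blade. I'll do the rest of the carry.

```bash
python3 -m crank '[[0,-0.1,0,-0.2,0,0,-1],[0,-0.2,0,-0.5,0,-0.1,-1],[0,-0.2,0,-0.8,0,-0.1,-1],[0,-0.2,0,-1,0,-0.1,-1],[0,-0.2,0,-1,0,-0.1,-1],[0,-0.2,0,-0.9,0,-0.1,-1],[0,-0.2,0,-0.7,0,-0.1,-1],[0,-0.1,0,-0.4,0,0,-1],[0,0,0,-0.2,0,0,-1],[0,0,0,0,0,0,-1]]'
python3 -m crank '[[0,0,0,0,0,0,-1],[0,0,0,0,0,0,-1],[0,0,0,0,0,0,-1],[0,0,0,0,0.2,0,-1],[0,0,0,0,0.4,0,-1],[0,0,0,0,0.6,0,-1],[0,0,0,0,0.7,0,-1],[0,0,0,0,0.7,0,-1],[0,0,0,0,0.5,0,-1],[0,0,0,0,0.2,0,-1]]'
python3 look.py o
```

```text
clock: 20.37
eef_pos: [494.1, 207.7, 141.8]
tcp_rot: [-1.573, 0.0, -1.479]
contact_force: [0.6, -0.1, -1.1]
opening: 0.271
clock: 21.2
eef_pos: [494.2, 206.2, 105.3]
tcp_rot: [-1.573, -0.0, -1.48]
contact_force: [0.6, 0.2, -1.8]
opening: 0.264
t 21.2 [494.2 206.2 105.3] [-9.012e+01 -2.000e-02 -8.483e+01] F [ 0.6  0.2 -1.8] 0.264
```

```bash
python3 -m crank '[[0.1,-0.1,0,-0.2,0.2,0,-1],[0,0,0,-0.2,0.4,0,-1],[0,0,0,0,0.6,0,-1],[0,0,0,0,0.7,0,-1],[0,0,0,0,0.7,0,-1],[0,0,0,0,0.6,0,-1],[0,0,0,0,0.4,0,-1],[0,0,0,0,0.2,0,-1],[0,0,0,0,0,0,-1],[0,0,0,0,0,0,-1]]'
python3 look.py p side wrist top; python3 mt.py p
python3 - <<'E'
import cv2
t=cv2.imread('pics/p_side.png');cv2.imwrite('pics/c11.png',cv2.resize(t[120:220,210:350],None,fx=5.5,fy=5.5,interpolation=cv2.INTER_CUBIC))
E
```

```text
clock: 22.03
eef_pos: [493.1, 210.5, 61.6]
tcp_rot: [-1.573, -0.001, -1.478]
contact_force: [0.3, 0.4, -1.4]
opening: 0.267
t 22.03 [493.1 210.5  61.6] [-9.014e+01 -6.000e-02 -8.470e+01] F [ 0.3  0.4 -1.4] 0.267
[  134     0   243    80 18653]
front edge z 85.52577064024203 angle 0.1373845215341664 resid 0.1679649010726169
L [-54.10042702 118.00526588] [-53.86987825  92.16407616] R [ 55.80827453 117.96078993] [56.06427495 92.1229806 ] w 109.88823060550762
side angle -0.5084783123590283
side angle -0.22473615226464558
centre x [-0.00639827  1.57275786] xc at 139 0.6736361546752693
```

View pics/c11.png

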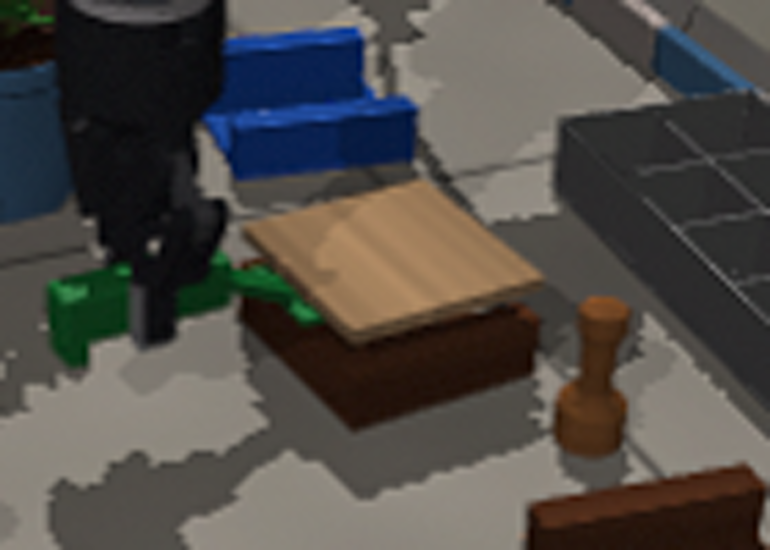

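View pics/p_wrist.png

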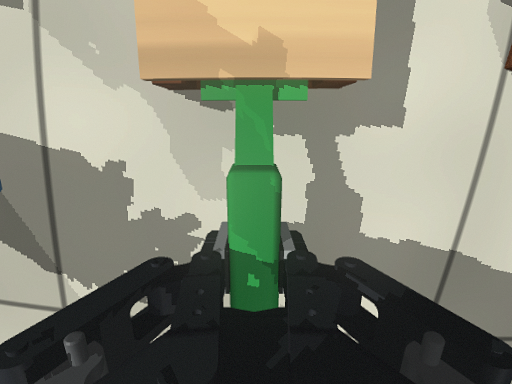

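View pics/p_top.png

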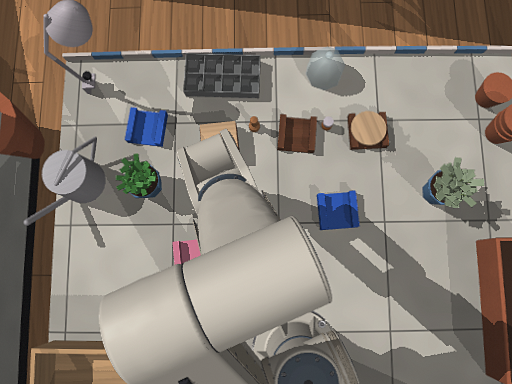

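The mat hovers level just above the stand. I'll zoom into the front edges to check the alignment before lowering.

Run:
```python
import cv2
t=cv2.imread('pics/p_wrist.png');cv2.imwrite('pics/c12.png',cv2.resize(t[70:105,125:385],None,fx=3,fy=10,interpolation=cv2.INTER_CUBIC))
```

```text
(no output)
```

View pics/c12.png

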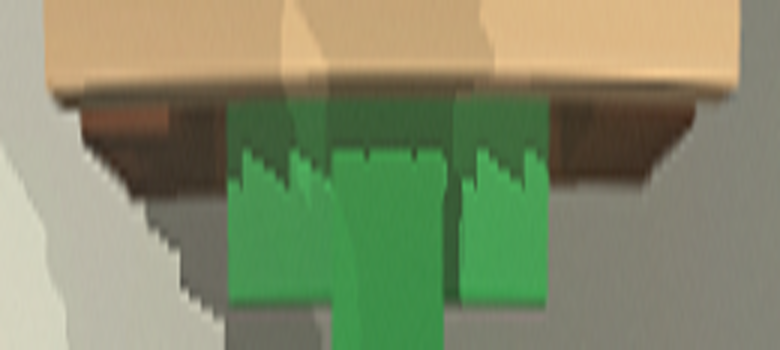

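Run:
```python
from h import *
p=np.load('pics/p_wrist.npy');C=cam('wrist',p);R=Ro.from_euler('xyz',p[1]).as_matrix()
for nm,pts,z in(('base',[(135,197),(645,184)],0),('railtop',[(80,131),(695,122)],34)):
    c=np.array(pts)/[3,10]+[125,70]-.4
    W=plane(C,c,z);t=(W-p[0])@R;d=W[0]-W[1];print(nm,W[:,:2].round(1).tolist(),'tool',t[:,[0,2]].round(1).tolist(),np.linalg.norm(d),'yaw',np.degrees(np.arctan2(d[1],d[0]))-90)
```

```text
base [[573.6, 275.4], [585.1, 159.9]] tool [[-57.3, 86.3], [58.9, 87.1]] 116.11990899917657 yaw 5.688768094342805
railtop [[574.0, 275.5], [585.1, 161.0]] tool [[-57.3, 86.6], [57.8, 87.0]] 115.06901612365462 yaw 5.502658479116832
```

The stand's front edge is at z≈86.7, x≈0.4 in the tool frame and the mat's is at 85.5, 0.67, with yaws within about 0.3°. I'll shift 1 mm forward and lower through.

```bash
python3 -m crank '[[0.1,0,0,0,0,0.1,-1],[0,0,0,0,0,0,-1],[0,0,0,0,0.2,0,-1],[0,0,0,0,0.3,0,-1],[0,0,0,0,0.3,0,-1],[0,0,0,0,0.2,0,-1],[0,0,0,0,0.1,0,-1],[0,0,0,0,0,0,-1],[0,0,0,0,0,0,-1],[0,0,0,0,0,0,-1]]'
python3 look.py q
```

```text
clock: 23.02
eef_pos: [495.0, 210.9, 50.6]
tcp_rot: [-1.569, -0.0, -1.478]
contact_force: [0.3, 0.0, -2.6]
opening: 0.263
t 23.02 [495.  210.9  50.6] [-8.990e+01 -2.000e-02 -8.471e+01] F [ 0.3  0.  -2.6] 0.263
```

```bash
python3 -m crank '[[0,0,0,0,0,-0.08,-1],[0,0,0,0,0,0,-1],[0,0,0,0,0.1,0,-1],[0,0,0,0,0.2,0,-1],[0,0,0,0,0.2,0,-1],[0,0,0,0,0.3,0,-1],[0,0,0,0,0.3,0,-1],[0,0,0,0,0.3,0,-1],[0,0,0,0,0.2,0,-1],[0,0,0,0,0.1,0,-1]]'
python3 look.py r side wrist; python3 mt.py r
python3 - <<'E'
import cv2
t=cv2.imread('pics/r_side.png');cv2.imwrite('pics/c13.png',cv2.resize(t[120:220,210:350],None,fx=5.5,fy=5.5,interpolation=cv2.INTER_CUBIC))
t=cv2.imread('pics/r_wrist.png');cv2.imwrite('pics/c14.png',cv2.resize(t[70:105,125:385],None,fx=3,fy=10,interpolation=cv2.INTER_CUBIC))
E
```

```text
clock: 23.85
eef_pos: [494.9, 211.1, 32.4]
tcp_rot: [-1.567, 0.0, -1.478]
contact_force: [-0.6, -0.6, -0.0]
opening: 0.266
t 23.85 [494.9 211.1  32.4] [-8.98e+01  1.00e-02 -8.47e+01] F [-0.6 -0.6 -0. ] 0.266
[  122     0   268    76 19476]
front edge z 87.38068630890118 angle -0.017563470266200604 resid 0.10888905220737877
L [-59.67838853 118.23101294] [-59.64510519  92.31149875] R [ 61.39450318 118.18250473] [61.85044458 92.26633912] w 121.21072431196986
side angle -0.14866627877565666
side angle -0.2059707822038019
centre x [-0.00309592  1.30416713] xc at 139 0.8633674129577155
```

View pics/c13.png

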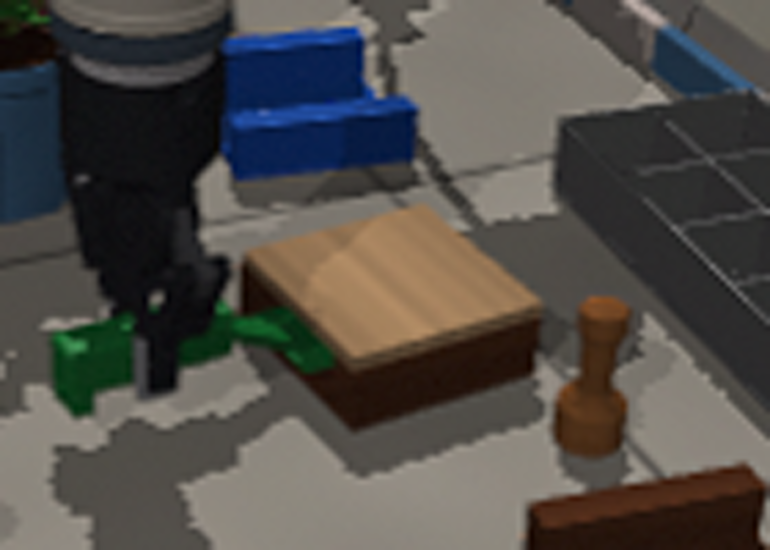

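View pics/c14.png

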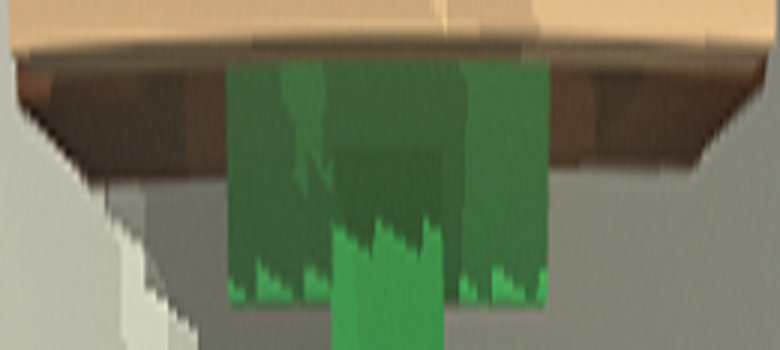

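The mat rests on the rails, with the wrist force back to 0 and the blade free at about 17-21 mm. I'll check how well it is centred.

```bash
python3 - <<'E'
from h import *
p=np.load('pics/r_wrist.npy');C=cam('wrist',p);R=Ro.from_euler('xyz',p[1]).as_matrix()
for nm,pts,z in(('base',[(88,182),(698,171)],0),('railtop',[(18,98),(765,88)],34),('mat top',[(12,52),(770,50)],42)):
    c=np.array(pts)/[3,10]+[125,70]-.4
    W=plane(C,c,z);t=(W-p[0])@R;d=W[0]-W[1];print(nm,W[:,:2].mean(0).round(1),'tool',t[:,[0,2]].round(1).tolist(),np.linalg.norm(d),'yaw',np.degrees(np.arctan2(d[1],d[0]))-90)
E
sed -e 's/3\.1/32.4-42/g' mt.py > mt2.py; python3 mt2.py r
```

```text
base [579.3 217.6] tool [[-57.8, 84.4], [60.4, 85.0]] 118.18851604200721 yaw 5.576154325533992
railtop [579.4 218.1] tool [[-56.4, 84.8], [58.1, 85.1]] 114.45148864595252 yaw 5.494715934912918
mat top [580.  218.2] tool [[-53.6, 85.6], [55.1, 85.6]] 108.68414176870814 yaw 5.317458036791962
[  122     0   268    76 19476]
front edge z 85.48372618773821 angle -0.01756347026621062 resid 0.09860133715731084
L [-54.01196156 113.41934008] [-53.98182279  89.94867241] R [ 55.62209966 113.37541488] [56.03496424 89.90777941] w 109.75887155491755
side angle -0.14866627877565403
side angle -0.2059707822037961
centre x [-0.00309592  1.22871683] xc at 139 0.7937899589885098
```

Centred within about 1 mm and 0.3°. I'll withdraw the blade straight back.

```bash
python3 -m crank '[[0,0,0,0,0,-0.3,-1],[0,0,0,0,0,-0.6,-1],[0,0,0,0,0,-0.8,-1],[0,0,0,0,0,-0.8,-1],[0,0,0,0,0,-0.8,-1],[0,0,0,0,0,-0.6,-1],[0,0,0,0,0,-0.3,-1],[0,0,0,0,0,0,-1],[0,0,0,0,0,0,-1],[0,0,0,0,0,0,-1]]'
python3 look.py s
```

```text
clock: 24.78
eef_pos: [447.3, 206.6, 33.0]
tcp_rot: [-1.567, 0.0, -1.478]
contact_force: [-0.1, 0.7, -0.6]
opening: 0.267
t 24.78 [447.3 206.6  33. ] [-8.981e+01  1.000e-02 -8.466e+01] F [-0.1  0.7 -0.6] 0.267
```

```bash
python3 -m crank '[[0,0,0,0,0,-0.3,-1],[0,0,0,0,0,-0.6,-1],[0,0,0,0,0,-0.9,-1],[0,0,0,0,0,-1,-1],[0,0,0,0,0,-1,-1],[0,0,0,0,0,-1,-1],[0,0,0,0,0,-0.7,-1],[0,0,0,0,0,-0.3,-1],[0,0,0,0,0,0,-1],[0,0,0,0,0,0,-1]]'
python3 look.py t side wrist
python3 - <<'E'
from h import *
T=cam('top');print(plane(T,[(174,240),(216,238),(219,276),(176,280)],20).round())
E
```

```text
clock: 25.62
eef_pos: [382.7, 200.3, 32.7]
tcp_rot: [-1.568, -0.0, -1.478]
contact_force: [-0.6, 0.9, -0.5]
opening: 0.271
t 25.62 [382.7 200.3  32.7] [-8.983e+01 -1.000e-02 -8.466e+01] F [-0.6  0.9 -0.5] 0.271
[[331. 362.  20.]
 [336. 234.  20.]
 [222. 225.  20.]
 [211. 355.  20.]]
```

View pics/t_side.png

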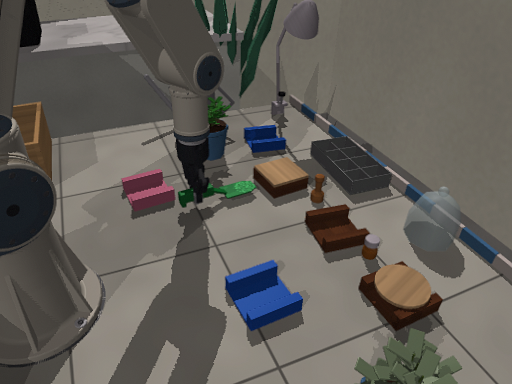

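View pics/t_wrist.png

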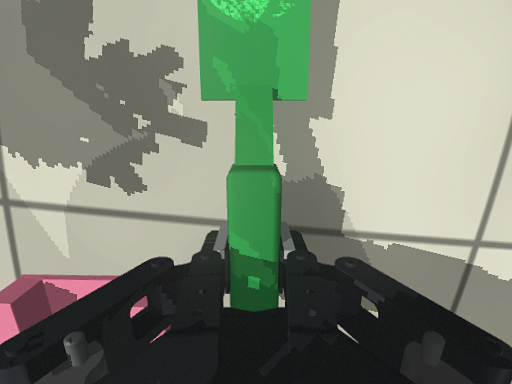

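The blade is clear and the mat is on the stand. The pink stand is near the heel, so I'll shift 40 mm to the right and lower to the ledge.

```bash
python3 -m crank '[[0,0,0,1,0,0,-1],[0,0,0,1.3,0,0,-1],[0,0,0,1.2,0,0,-1],[0,0,0,0,0,0,-1],[-0.15,0,0,0,0,0,-1],[0,0,0,0,0.5,0,-1],[0,0,0,0,0.4,0,-1],[0,0,0,0,0.2,0,-1],[0,0,0,0,0,0,-1],[0,0,0,0,0,0,-1]]'
python3 look.py u
```

```text
clock: 26.55
eef_pos: [389.9, 164.0, 20.4]
tcp_rot: [-1.567, 0.001, -1.477]
contact_force: [-0.0, 0.3, -0.5]
opening: 0.267
t 26.55 [389.9 164.   20.4] [-8.980e+01  6.000e-02 -8.465e+01] F [-0.   0.3 -0.5] 0.267
```

```bash
python3 -m crank '[[-0.2,0,0,0,0.2,0,-1],[0,0,0,0,0.2,0,-1],[0,0,0,0,0.1,0,-1],[0,0,0,0,0,0,-1],[0,0,0,0,0,0,-1],[0,0,0,0,0,0,-1],[0,0,0,0,0,0,-1],[0,0,0,0,0,0,-1],[0,0,0,0,0,0,-1],[0,0,0,0,0,0,-1]]'
python3 look.py v
```

```text
clock: 27.38
eef_pos: [389.9, 164.7, 15.1]
tcp_rot: [-1.571, 0.001, -1.476]
contact_force: [0.8, 0.5, 0.2]
opening: 0.264
t 27.38 [389.9 164.7  15.1] [-9.002e+01  5.000e-02 -8.456e+01] F [0.8 0.5 0.2] 0.264
```

```bash
python3 -m crank '[[0,0,0,0,0,0,-0.3],[0,0,0,0,0,0,0],[0,0,0,0,0,0,0.3],[0,0,0,0,0,0,0.6],[0,0,0,0,0,0,1],[0,0,0,0,0,0,1],[0,0,0,0,0,0,1],[0,0,0,0,0,0,1],[0,0,0,0,0,0,1],[0,0,0,0,0,0,1]]' 20
python3 -m crank '[[0,0,0,0,-0.5,0,1],[0,0,0,0,-1,0,1],[0,0,0,0,-2,0,1],[0,0,0,0,-2.5,0,1],[0,0,0,0,-2.5,0,1],[0,0,0,0,-2.5,0,1],[0,0,0,0,-2.5,0,1],[0,0,0,0,-2.5,0,1],[0,0,0,0,-2,0,1],[0,0,0,0,0,0,1]]'
python3 -m crank '[[0,0,0,3,-1,0,1],[0,0,0,3.5,-1,0,1],[0,0,0,3.5,-1,0,1],[0,0,0,3.5,-1,0,1],[0,0,0,3.5,-1,0,1],[0,0,0,3,0,0,1],[0,0,0,0,0,0,1],[0,0,0,0,0,0,1],[0,0,0,0,0,0,1],[0,0,0,0,0,0,1]]'
python3 look.py w wrist side top
python3 - <<'E'
import cv2
t=cv2.imread('pics/w_side.png');cv2.imwrite('pics/c15.png',cv2.resize(t[120:220,170:320],None,fx=5.2,fy=5.2,interpolation=cv2.INTER_CUBIC))
E
```

```text
clock: 28.22
eef_pos: [390.2, 164.9, 15.2]
tcp_rot: [-1.57, 0.001, -1.476]
contact_force: [0.4, 0.2, -0.5]
opening: 1.002
clock: 29.05
eef_pos: [388.0, 163.8, 205.4]
tcp_rot: [-1.574, -0.0, -1.476]
contact_force: [0.5, 0.8, 0.6]
opening: 0.997
clock: 29.88
eef_pos: [405.8, -42.7, 257.3]
tcp_rot: [-1.571, 0.0, -1.472]
contact_force: [-0.3, 0.1, -0.1]
opening: 0.997
t 29.88 [405.8 -42.7 257.3] [-9.003e+01  2.000e-02 -8.437e+01] F [-0.3  0.1 -0.1] 0.997
```

View pics/w_wrist.png

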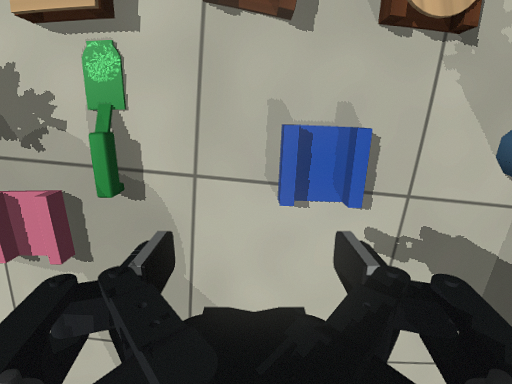

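View pics/c15.png

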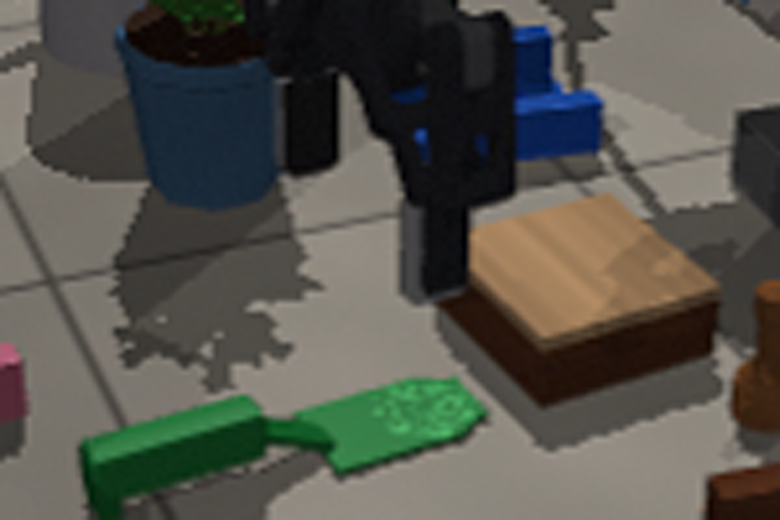

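View pics/w_top.png

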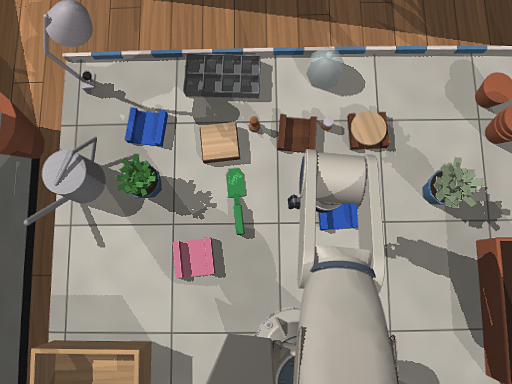

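Everything looks right: the trowel lies flat at (237,205) in the top view and the mat is on the brown stand at (220,142). One numeric check from the clear top view, then I'll hand in.

Run:
```python
from h import *
T=cam('top')
def m(f,x0,x1,y0,y1):
    h=cv2.cvtColor(cv2.imread(f),cv2.COLOR_BGR2HSV);k=cv2.inRange(h,(8,50,100),(22,170,255));z=np.zeros_like(k);z[y0:y1,x0:x1]=k[y0:y1,x0:x1]
    c=max(cv2.findContours(z,cv2.RETR_EXTERNAL,cv2.CHAIN_APPROX_NONE)[0],key=len)[:,0]
    return cv2.minAreaRect(plane(T,c,42)[:,:2].astype(np.float32))
print(m('pics/w_top.png',195,245,115,168));print('round',m('pics/top0.png',345,392,105,152),m('pics/w_top.png',345,392,105,152))
order.sign_off()
s=r.sense();print(s['clock'])
```

```text
((634.9364624023438, 224.8134765625), (112.84642028808594, 113.47643280029297), 5.454170227050781)
round ((669.7898559570312, -240.76734924316406), (109.0534439086914, 107.61307525634766), 87.02935791015625) ((669.7898559570312, -240.76734924316406), (109.0534439086914, 107.61307525634766), 87.02935791015625)
the job is handed in; nothing more can be done
the job is handed in; nothing more can be done
```

The square mat is now on the empty dark-wood stand, carried there on the trowel blade. I withdrew the blade, laid the trowel flat on the ledge, let go and moved the arm clear. The job was handed in at about 30 s, and the gripper never touched the mat.

- **Mat on the stand:** with the mat lowered, the wrist camera put it about 0.7 mm and 0.3° off the stand's centre. The final top view put it at (634.9, 224.8), yaw 5.45°. That camera had put the stand at (634.6, 223.5), yaw about 5.2°, so it sits 1.3 mm off.
- **Disagreement between cameras:** the side camera's stand position differed from the other two by 2–3 mm in x. Its corner fit was poorer, so I relied on the wrist and top views.
- **Round mat:** its measured position is unchanged.
- **Forces:** the wrist force readings I took stayed under about 3 N. The gripper was empty and clear of everything at the end.

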